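# Release the catch and open the sample box's sliding lid

### The job

Open the metal sample box on the desk so that the probe card inside can be taken out. First draw its slide-bolt catch fully back toward the robot's side of the box, then slide the lid by its bridge handle all the way open to the left; never force the lid against the bolt. Leave the catch drawn back and the lid open.

Things in the scene. Friction and masses are not known exactly. Their poses are not given: they have to be found in the camera images.
- catch (a joint): Travel in m of the slide bolt (the catch) on the near side of the sample box: 0 = shot, its flat steel bar lies across the lid's path and blocks it; 0.030 = fully drawn back, at its stop. No spring: it stays where it is left; it takes about 1.5 N to slide.
- lid (a joint): Travel in m of the box's lid, a steel plate 100 x 112 mm with a clear window: 0 = closed, 0.100 = fully open, at its stop. While the bolt is shot it can move only 3 mm. No spring; about 2.5 N to slide. The box is an aluminium block 124 x 230 x 45 mm (x, y, z), fixed to the desk, turned up to 23 degrees: right half a well with the card, left half a closed deck.
- catch_knob (a point): Centre of the bolt's upright round black knob, 20 mm in diameter, 30 mm tall (15 mm up and down from here), 86 mm above the desk; the metal below is 24 mm or more lower. Moves with the bolt. Axes are the box's: z up, y the way the lid opens (robot's left), x away from the robot. The bolt is drawn back along -x of these axes.
- lid_handle (a point): Centre of the lid's bridge handle: a round steel bar 13 mm thick, 60 mm long along x of this frame, on a leg at each end, 90 mm above the desk and 35 mm above the lid. Moves with the lid. Axes are the box's: z up, y the way the lid opens. With lid and bolt shut it is 72 mm in x and -24 mm in y from the knob. Loose bystanders stand 35 mm or more from the box.

How it is judged:
By the outcome, as a careful person would: the job done as asked, in the order asked, and still so for the second after the job is handed in, with the robot touching nothing.
It also fails if it takes over 35 s, if anything falls off the work surface, if the arm or the gripper's body presses on something with over 40 N, if the wrist force passes 120 N, or if a joint passes its speed limit or range.

### The arm

A 6-joint arm with a two-finger parallel gripper is mounted at the origin on a cart in front of the work surface, level with it; the furniture and walls round the work are solid. World frame = base frame: x ahead of the robot, y to its left, z up, the work surface at z = 0. Lengths are in mm, angles in degrees, forces in N, time in s.
With the tool pointing down it reaches from about 350 to 800 mm from the base axis. Payload 7.3 kg.
Tool frame: the origin (TCP) lies between the finger pads; the fingertips stand 8 mm ahead of it and the grasp point (between the pads) lies 11 mm behind it (manip.tcp_to_tips is the x of the fingertips in the tool frame, in mm); x points along the fingers, y is the direction in which the jaws open and shut, and the axes are right-handed (so a half turn about x gives the same grasp; the last joint's range is limited). The gripper opens to 85 mm and grips with 20 to 120 N. Pads are 22 mm wide; open, the fingers measure 114 mm over their backs; the gripper's body (76 mm by 85 mm) begins 54 mm behind the grasp point. The pads swing forward as they close: fully open they stand 13 mm farther back than shut.
Start: joints at [63.541, 19.595, 87.324, -0, 73.075, -8.365], TCP at [163.038, 499.061, 239.322] pointing down, gripper open.
Joint ranges: [-145.02, 145.02], [-44.19, 115.74], [2.07, 154.8], [-57.11, 237.11], [16.16, 152.29], [-177.93, 177.93]. Speed limits (degrees/s): [147.25, 147.25, 180, 180, 180, 180].

### API

Orientations are given as a 3x3 rotation matrix whose columns are the frame's x, y, z axes.
In Python, from bench import manip, ik, capture, get_calibration, boxes_of, silhouettes, spot_point gives the robot as it stands. Calls block until the motion is done:
- manip.move_pose(position, orientation): joint-space move of the TCP to a pose.
- manip.line_to(position, orientation=None, feed=150, f_stop=None): straight line of the TCP; orientation=None keeps the orientation; feed is the mean speed in mm/s. With f_stop (N) it stops when the force on the tool has changed by that much, and returns True; else False.
- manip.move_joints(angles): joint-space move.
- manip.grip(opening, force=None): finger opening in mm; force is the grip in N (None keeps the last); returns when the fingers have stopped.
- manip.wait(seconds).
- ik(position, orientation): joint angles nearest the present ones, or None.
- capture(name): name is "scene" or "top" or "wrist"; returns the picture (420x560x3 uint8, blue, green, red); there is no depth.
- get_calibration(name): a dict with "camera_matrix" (3x3 intrinsics, pixels), "camera_from_world" (4x4, takes a point from world to camera coordinates). Camera axes: x right, y down, z forward; pixel columns grow to the right and rows downward; lengths in mm; the calibration is good to about 2 mm. The wrist camera is an equidistant fisheye: a pixel r from the principal point sees the ray r / f radians off the axis. A picture is of the moment at which its call begins: read the wrist's pose just before it. get_calibration takes no time and is no camera call; for the wrist camera it gives the pose at the moment of the call.
A pose or a line that the arm cannot do raises manip.MotionError and nothing moves.
- manip.job_done(): hands the job in, once; it reports no verdict.
Trained networks look in the newest picture that a camera, given by its name, has taken for a name from the list of things; names that differ only in an ending like _2 or _b are one class to them, and where a whole thing is asked for, a point or a joint stands for the part that bears it (a point fixed in the world has none). Each returns a list of dicts, best first, with "confidence" (0 to 1); they miss things now and then, are a little off and sometimes report something else, mostly with a low value. They report only what shows in the picture. A call takes as long as a camera call.
- boxes_of(camera, thing): "xyz" ([x, y, z] in mm, in the coordinates of the camera as it stood for that picture, good to about 4 mm: the middle of the surface that is visible of it).
- silhouettes(camera, thing): "pixels" (420x560 bool, what is visible of it).
- spot_point(camera, thing): "xyz" ([x, y, z] in mm, in the coordinates of the camera as it stood for that picture, good to about 4 mm: a listed point, or the origin of a listed thing).
Readings, each from a call of its own:
- manip.current_t(): time.
- manip.current_joints(): joint angles.
- manip.current_qd(): joint speeds.
- manip.current_effort(): joint torques, N m.
- manip.current_tool_pos(): TCP position.
- manip.current_tool_rot(): TCP orientation.
- manip.current_ft_force(): force on the tool from outside, world axes, zero at the start.
- manip.current_wrist_torque(): the same for the moment, N m.
- manip.current_finger_gap(): finger opening in mm.
Only numpy, scipy, OpenCV 4.12 (cv2) and the standard library are available. Lean on these libraries where they do the work, as an engineer would, in place of code of your own. Each camera call takes 0.05 s, during which the arm holds its last target.

## Working session

There is one attempt and no reset: what is moved stays moved. The work goes in short steps, each a Python script; the robot and the scene stay as the last script left them, time stands still between calls to the robot, and variables do not carry over. Pictures are saved under pics/ and viewed, and the job is handed in when it is done.

```bash
mkdir -p pics; ls; cat > h.py <<'E'
from bench import manip, ik, capture, get_calibration, boxes_of, silhouettes, spot_point
import numpy as np, cv2
def w(cam,p,T=None):
    T=get_calibration(cam)["camera_from_world"] if T is None else T
    return (np.linalg.inv(np.array(T))@np.append(p,1))[:3]
E
python3 - <<'E'
from h import *
print(manip.current_t(), manip.current_tool_rot())
for c in ["scene","top"]:
    im=capture(c); cv2.imwrite(f"pics/{c}0.png",im)
    for t in ["catch_knob","lid_handle"]:
        for d in spot_point(c,t)[:2]: print(c,t,d["confidence"],w(c,d["xyz"]).round(1))
print(manip.current_t())
E
```

```text
pics
0.0 [[-6.58024682e-04  3.10563000e-01  9.50552571e-01]
 [-1.41492711e-03  9.50551536e-01 -3.10563641e-01]
 [-9.99998782e-01 -1.54932114e-03 -1.86062366e-04]]
scene catch_knob 0.83 [498.  170.2  88.1]
top catch_knob 0.71 [501.8 172.7  89.6]
top lid_handle 0.71 [576.1 165.1  90.7]
0.3
```

View pics/scene0.png

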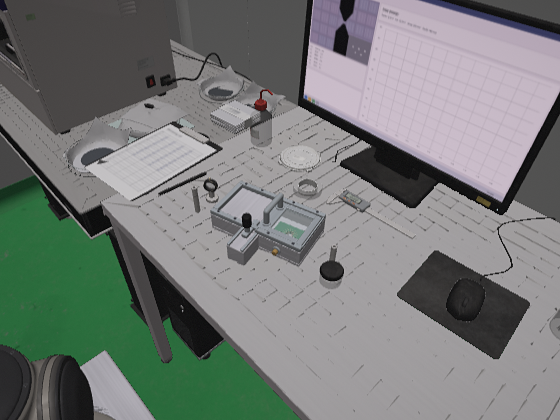

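View pics/top0.png

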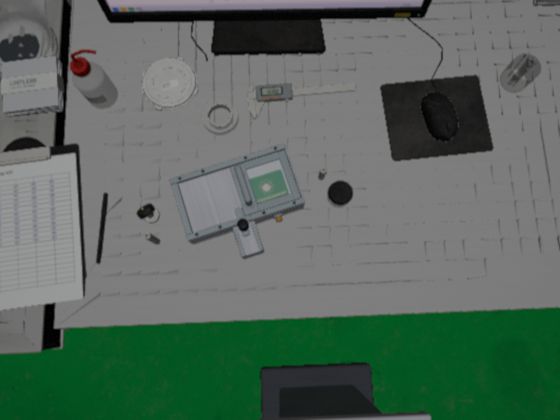

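The top view shows the box with its right end turned away from the robot. The knob is at about (243,225) and the handle runs from (249,205) to (238,168). The yaw looks like about +14°. I'll refine it with the wrist camera from above.

```bash
cat >> h.py <<'E'
def R(th):
    t=np.radians(th); x=np.array([0,0,-1.]); y=np.array([-np.sin(t),np.cos(t),0]); return np.column_stack([x,y,np.cross(x,y)])
def ray(cam,px,z,T=None):
    c=get_calibration(cam);K=np.array(c["camera_matrix"]);T=np.linalg.inv(np.array(c["camera_from_world"]))
    a=np.array([(px[0]-K[0,2])/K[0,0],(px[1]-K[1,2])/K[1,1]])
    if cam=="wrist":
        r=np.hypot(*a); v=np.array([*(a/r*np.sin(r)),np.cos(r)]) if r>0 else np.array([0,0,1.])
    else: v=np.array([*a,1])
    d=T[:3,:3]@v;o=T[:3,3]; return o+d*(z-o[2])/d[2]
E
python3 - <<'E'
from h import *
a=ray("top",(172,183),45);b=ray("top",(296,149),45);d=b-a
print(a,b,np.degrees(np.arctan2(-d[0],d[1]))%180)
print(ray("top",(238,168),90),ray("top",(249,205),90))
manip.move_pose([500,165,250],R(14))
im=capture("wrist");cv2.imwrite("pics/w1.png",im)
for t in ["catch_knob","lid_handle"]:
    for p in spot_point("wrist",t)[:2]: print(t,p["confidence"],w("wrist",p["xyz"]).round(1))
for t in ["catch_knob","lid_handle"]:
    s=silhouettes("wrist",t)
    if s:
        m=s[0]["pixels"]; print(t,s[0]["confidence"],m.sum(),cv2.minAreaRect(np.argwhere(m)[:,::-1].astype(np.float32)))
c=get_calibration("wrist");print(c["camera_matrix"],np.linalg.inv(np.array(c["camera_from_world"])).round(3))
print(manip.current_t())
E
```

```text
[592.68630619 305.39512366  45.        ] [651.71161298  65.10086282  45.        ] 13.80075902722433
[603.842967   175.10697005  90.        ] [533.70675976 156.80961694  90.        ]
catch_knob 0.9 [498.1 165.6  82.5]
lid_handle 0.93 [577.6 165.9  87.9]
catch_knob 0.68 784 ((287.5, 197.5), (51.0, 21.0), 90.0)
lid_handle 0.9 7732 ((232.15118408203125, 252.33901977539062), (87.70718383789062, 99.85750579833984), 88.21009063720703)
[[325.1922621    0.         284.41565507]
 [  0.         325.1922621  209.17494085]
 [  0.           0.           1.        ]] [[-2.43000e-01  9.33000e-01  2.65000e-01  4.33511e+02]
 [ 9.70000e-01  2.34000e-01  6.60000e-02  1.48223e+02]
 [-1.00000e-03  2.73000e-01 -9.62000e-01  3.85344e+02]
 [ 0.00000e+00  0.00000e+00  0.00000e+00  1.00000e+00]]
2.2833
```

View pics/w1.png

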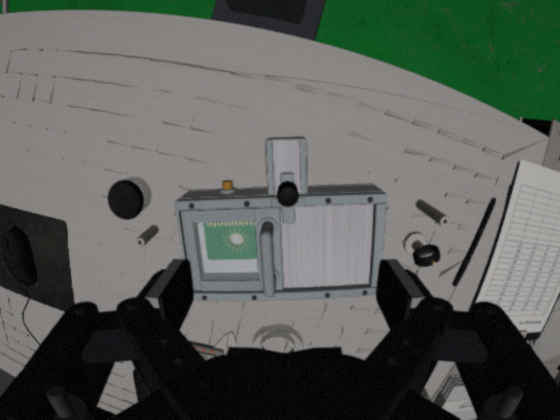

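```bash
python3 - <<'E'
from h import *
im=cv2.imread("pics/w1.png");cv2.imwrite("pics/w1z.png",cv2.resize(im[125:310,165:400],None,fx=3.2,fy=3.2,interpolation=cv2.INTER_CUBIC))
for p,q in [((178,199),(384,189)),((193,298),(378,291))]:
    a=ray("wrist",p,50);b=ray("wrist",q,50);d=b-a;print(a.round(),b.round(),np.degrees(np.arctan2(-d[0],d[1])))
E
```

```text
[543.  55.  50.] [478. 271.  50.] 16.906229691669793
[664.  90.  50.] [599. 307.  50.] 16.608801759750236
```

View pics/w1z.png

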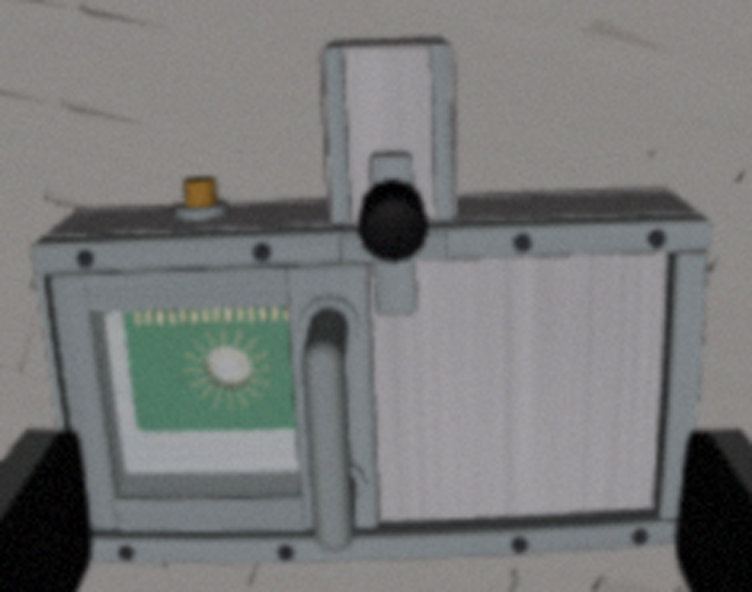

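```bash
python3 - <<'E'
from h import *
Z=lambda u,v:(165+u/3.2,125+v/3.2)
for p,q in [((85,258),(657,238)),((126,552),(640,537)),((40,245),(708,220))]:
    a=ray("wrist",Z(*p),55);b=ray("wrist",Z(*q),55);d=b-a;print(a.round(),b.round(),np.degrees(np.arctan2(-d[0],d[1])))
print(ray("wrist",Z(394,222),101))
a=ray("wrist",Z(327,325),92);b=ray("wrist",Z(336,540),92);print(a,b,(a+b)/2,np.degrees(np.arctan2(*(b-a)[1::-1])), )
# top-cam
print(ray("top",(243,225),95))
E
```

```text
[545.  72.  55.] [492. 258.  55.] 16.134181170977847
[655. 104.  55.] [602. 289.  55.] 16.053577552835474
[545.  56.  55.] [481. 273.  55.] 16.268396146608865
[497.731292   167.58856203 101.        ]
[535.15459068 156.57960374  92.        ] [606.66945019 176.00469807  92.        ] [570.91202043 166.2921509   92.        ] 15.196222468418824
[496.65697734 168.12214451  95.        ]
```

```bash
python3 - <<'E'
from h import *
r=R(16)
manip.grip(48,30)
manip.move_pose([498,167.3,150],r)
print(manip.current_ft_force())
print(manip.line_to([498,167.3,78],feed=80,f_stop=8))
print(manip.current_tool_pos(),manip.current_ft_force())
im=capture("wrist");cv2.imwrite("pics/w2.png",im)
manip.grip(10,30)
print(manip.current_finger_gap(),manip.current_ft_force(),manip.current_t())
im=capture("wrist");cv2.imwrite("pics/w3.png",im)
E
```

```text
[-0.54801245 -0.31979367  0.45801577]
False
[498.40022067 167.38147989  78.50240697] [ 0.85538113 -0.42139564 -0.14552275]
18.94758299924003 [-1.89595295  3.50104178  4.01129801] 4.6833
```

View pics/w3.png

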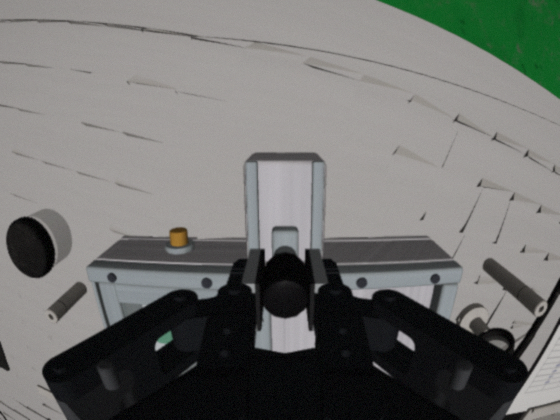

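The knob sits centred between the pads at (285,285) with a gap of 19 mm, so it is gripped. Next I'll draw it back.

```bash
python3 - <<'E'
from h import *
p=manip.current_tool_pos();r=R(16);bx=np.array([np.cos(np.radians(16)),np.sin(np.radians(16)),0])
print(manip.line_to(p-36*bx,feed=30,f_stop=12))
q=manip.current_tool_pos();print((p-q)@bx,p-q,manip.current_ft_force(),manip.current_finger_gap(),manip.current_t())
capture("wrist")
E
```

```text
True
29.90973276118837 [28.76270447  8.20370184 -0.06133378] [1.28490277 0.91272389 0.61217831] 19.013198419965033 5.6833
```

```bash
python3 - <<'E'
from h import *
r=R(16)
manip.grip(48)
p=np.array(manip.current_tool_pos());print(manip.current_ft_force())
manip.line_to([p[0],p[1],150],feed=150)
manip.line_to([520,155,240],r,feed=200)
im=capture("wrist");cv2.imwrite("pics/w4.png",im[100:,100:460])
for t in ["catch_knob","lid_handle"]:
    for d in spot_point("wrist",t)[:1]: print(t,d["confidence"],w("wrist",d["xyz"]).round(1))
print(manip.current_t())
E
```

```text
[-0.31409726  1.05081216  0.64626075]
catch_knob 0.57 [470.8 161.3  81.8]
lid_handle 0.92 [578.3 161.7  91.7]
7.5667
```

View pics/w4.png

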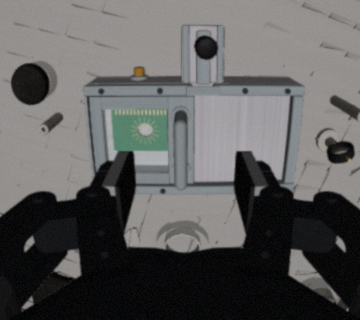

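The bolt is drawn clear of the lid, with the knob at crop (206,46), and the lid is still closed. Next is the handle.

```bash
python3 - <<'E'
from h import *
r=R(16);by=np.array([-np.sin(np.radians(16)),np.cos(np.radians(16)),0])
manip.line_to([574.5,164,150],r,feed=200)
print(manip.line_to([574.5,164,81],feed=80,f_stop=8))
manip.grip(4,30)
g=manip.current_finger_gap();p=np.array(manip.current_tool_pos());print(g,p,manip.current_ft_force(),manip.current_t())
if 10<g<16:
    print(manip.line_to(p+108*by,feed=55,f_stop=14))
    q=manip.current_tool_pos();print((q-p)@by,q-p,manip.current_ft_force(),manip.current_finger_gap(),manip.current_t())
im=capture("wrist");cv2.imwrite("pics/w5.png",im)
E
```

```text
False
11.471636687602048 [574.4643729  165.05747575  81.59930602] [-0.80152662  4.52254938  2.91286763] 9.6667
True
100.10240919761236 [-2.77911688e+01  9.61674904e+01 -1.70312610e-02] [ 0.63336303 -1.38638353  4.26488412] 11.761816382475464 11.325
```

View pics/w5.png

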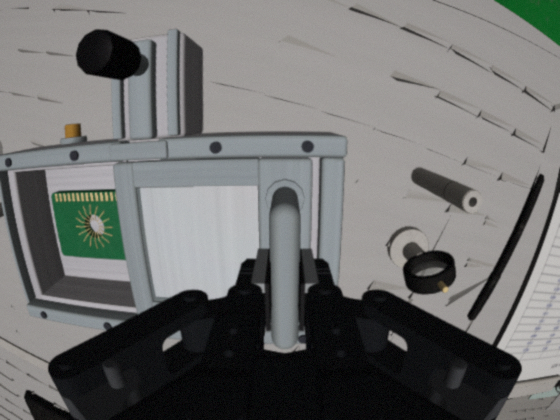

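The lid is open and the card at (95,225) is uncovered. I'll release the handle, back off and verify.

```bash
python3 - <<'E'
from h import *
r=R(16)
manip.grip(45)
p=np.array(manip.current_tool_pos())
manip.line_to([p[0],p[1],160],feed=150)
manip.line_to([500,180,260],r,feed=200)
im=capture("wrist");cv2.imwrite("pics/w6.png",im)
for t in ["catch_knob","lid_handle"]:
    for d in spot_point("wrist",t)[:1]: print(t,d["confidence"],w("wrist",d["xyz"]).round(1))
print(manip.current_ft_force(),manip.current_t())
E
```

```text
catch_knob 0.8 [469.8 161.9  79.1]
lid_handle 0.83 [550.1 259.8  89.8]
[-0.25165901  0.52161883 -0.26601844] 13.45
```

View pics/w6.png

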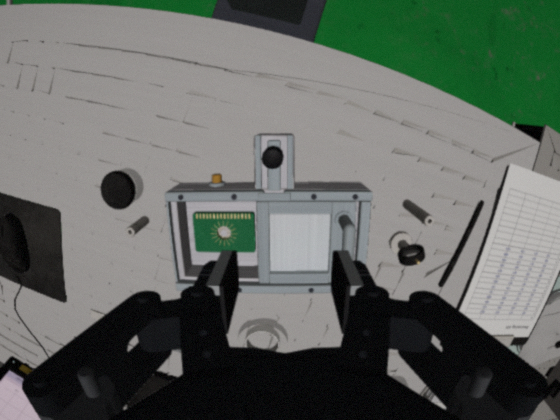

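The knob at (272,157) is drawn back and the handle at (345,230) is at the left end. The card at (224,232) is uncovered and the bystanders haven't moved.

```bash
python3 - <<'E'
from h import *
manip.job_done(); print(manip.current_t())
E
```

```text
the job is handed in; nothing more can be done
the job is handed in; nothing more can be done
```

The sample box is open and the probe card is uncovered. I drew the catch back first and then slid the lid left, and handed the job in at about 13.5 s.

- **Catch:** I gripped the knob and drew it 29.9 mm, until the force rise showed it at its stop. The nominal travel is 30 mm.
- **Lid:** I gripped the bridge handle and slid it 100.1 mm, again to its stop, against a nominal 100 mm.
- **Last checks:** After releasing and backing off, the wrist camera put the knob at about (470, 162) and the handle at about (550, 260), which fits both parts having stayed put. The picture showed the card exposed and the loose bystanders where they were. The force on the tool was near zero.
- **Disagreements:** The network's knob height read 79–82 mm in the wrist views against the stated 86 mm, which is a little outside its stated accuracy. The finger gap on the 13 mm handle bar read 11.5–11.8 mm. Neither affected the result, and no check failed.

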